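Stand the tipped vial up and snap the clip bar on

ROBOT

A 6-joint arm with a two-finger parallel gripper is mounted at the origin on the work surface. World frame = base frame: x ahead of the robot, y to its left, z up, the work surface at z = 0. Lengths are in m, angles in degrees, forces in N, time in s.
With the tool pointing down it reaches from about 0.4 to 0.825 m from the base axis. Payload 7 kg.
Tool frame: the origin (TCP) lies at the very end of the fingers, on their centre line; the grasp point (between the pads) lies 19 mm behind it (ctrl.grip_point_offset is the distance from the TCP to the grasp point, in m); x points along the fingers, z is the direction in which the jaws open and shut, and the axes are right-handed (so a half turn about x gives the same grasp; the last joint's range is limited). The gripper opens to 88 mm and grips with 3 to 60 N. Pads are 19 mm wide; open, the fingers measure 130 mm over their backs; the gripper's body (78 mm by 193 mm) begins 47 mm behind the grasp point.
Start: joints at [87.897, 20.546, 0.682, 0, -70.136, -16.507], TCP at [0.215, 0.64, 0.227] pointing down, gripper open.
Joint ranges: [-176.03, 176.03], [-82.01, 121.73], [-58.28, 71.71], [-173.87, 95.51], [-174.79, -0.11], [-173.66, 173.66]. Speed limits (degrees/s): [136.94, 136.94, 172.46, 180, 180, 180].

INTERFACE

Orientations are given as [roll, pitch, yaw] about the fixed x, y, z axes, in that order (R = Rz(yaw) Ry(pitch) Rx(roll)).
In Python, from plant import get_obs, snapshot, calibration, close_job, ctrl gives the robot as it stands.
- The arm moves only by the tool move_arm, never from a script. Its argument "commands" is a list that holds one entry, the list of rows, each a list of 4 numbers: the shift along the tool's x, y, z in cm, then the turn about the tool's x in rad. In form: [[[dx, dy, dz, spin], ...]]. A call has 1 to 8 rows; each row shifts and turns the commanded pose from where the row before left it, along the tool's axes as they then stand; what a row does not reach is not made up. A row lasts 1/10 s, in which the tool goes at most 50 mm and 8.59 degrees, less where a joint would pass 70% of its speed; a pose out of reach is approached as far as the arm can. A call with a gripper value outside its range is refused whole. "jaw" is the finger opening in cm, from 0 to 8.76, set as the call begins (left out, the last holds). The fingers move at their own pace and stop on an object; the grip force is fixed at half the most. Time passes only in rows, so rows that do not move let the fingers close. It gives the time, the measured TCP pose, the force and the opening at its end, in the units of the state.
- get_obs(): the state, without advancing time (a new reading comes with each control period).
- snapshot(name): name is "scene" or "top" or "wrist"; returns (picture, depth): 420x560x3 uint8, red, green, blue; 420x560 float32, m along the optical axis (not along the pixel's ray), 0 where there is no reading.
- calibration(name): a dict with "mtx" (3x3 intrinsics, pixels), "T" (4x4, takes a point from camera to world coordinates); the wrist camera has in their place "tool_from_camera" (4x4, takes a point from camera to tool coordinates, whose origin is the TCP and whose axes are the tool frame's). Camera axes: x right, y up, looking along -z (the intrinsics and any distortion apply to the point x, -y, -z); pixel columns grow to the right and rows downward; lengths in m; the calibration is good to about 2 mm. The wrist camera is an equidistant fisheye: a pixel r from the principal point sees the ray r / f radians off the axis. A picture is of the moment at which its call begins: read the wrist's pose just before it. calibration takes no time and is no camera call.
- close_job(): hands the job in, once; it reports no verdict.
The state is a dict: "clock": time; "joint_pos": joint angles; "qvel": joint speeds; "tau": joint torques, N m; "tool_pos": TCP position; "orientation": TCP orientation; "force": force on the tool from outside, world axes, zero at the start; "moment": the same for the moment, N m; "opening": finger opening in m.
Only numpy, scipy, OpenCV 4.12 (cv2) and the standard library are available. Lean on these libraries where they do the work, as an engineer would, in place of code of your own. Each camera call takes 0.05 s, during which the arm holds its last target. There are 200 camera calls.

TASK

In the grey vial rack, stand the tipped green-capped vial upright on the green spot between its two neighbours and let it go. Then fit the orange clip bar over the two end posts, with the posts through its end holes, and press it down until both ends snap past the brass spring balls and it sits flush on the black pads. Finish while still holding it pressed firmly down there (about 10 N or more); do not let go at the end, and leave the blue-capped vials, the tip box and the tube stand as they are.

Things in the scene. Friction and masses are not known exactly. Their poses are not given: they have to be found in the camera images.
- rack: Fixed grey vial rack, base plate 110 x 390 mm, 10 mm thick. Origin: centre of its underside, on the bench; the lane runs along its y, z is up. Lane floor 10 mm above the origin; two ridges along it, 4 mm high, 4 mm wide, at x = -25 and +25 mm. Standing places at y = -110 (blue spot), 0 (green spot), +110 mm (blue spot). End posts with pins at y = -155 and +155 mm.
- rack_place (a point): Centre of the green spot on the lane floor, 10 mm above the bench, where the green-capped vial shall stand. Axes as the rack's.
- seat_a (a point): Post at the rack's y = -155 mm: centre of the upper face of its pad, 96 mm above the bench. Above it stands a steel pin, 18 mm in diameter up to 118 mm above the bench, then tapering to 8 mm at its tip at 128 mm. Below it a column 30 mm in diameter. Axes as the rack's.
- seat_b (a point): Post at the rack's y = +155 mm: centre of the upper face of its pad; pin and column as at seat_a. Each of the two pins holds two brass spring balls (8 mm radius, centres 107.5 mm above the bench) that stand out 4 mm from the pin towards the rack's -x and +x and give way inwards under about 2.4 to 5 N each.
- pads: The two black rubber pads (30 mm wide, 6 mm thick) on the posts, part of the rack; origin and axes as the rack's.
- vial: The tipped amber vial with a green cap: a straight cylinder 36 mm in diameter, 80 mm long with its cap (the last 20 mm), about 0.12 kg. Origin: centre of its underside; z runs along its axis to the cap. It starts lying in the lane, cap towards the rack's +y, its underside 45 to 70 mm from the green spot on the -y side.
- vial_a: Bystander: standing amber vial with a blue cap, same size, at about y = -110 mm in the rack. Origin: centre of its underside.
- vial_b: Bystander: standing amber vial with a blue cap, same size, at about y = +110 mm in the rack. Origin: centre of its underside.
- bar: Loose orange clip bar, 0.14 kg, flat on the bench on the robot's side of the rack: plate 44 (x) x 354 (y) x 6 mm; origin: centre of its underside, z up. On its middle a black grip rib, 14 mm wide (x), 80 mm long (y), from 6 to 40 mm above the underside. At y = -155 and +155 mm a hole of 21 (x) x 24 mm (y) for the pins. Either end may go on either post.
- bar_grip (a point): In the bar's rib, on its centre, 30 mm above the underside. Pressed onto the pins, the bar first meets the balls with its underside about 113 mm above the bench; it takes some 15 to 20 N in all, the force drops as the balls spring out over the plate, and the bar then sits on the pads, underside 96 mm above the bench, 6 mm above the vials.
- bar_end_a (a point): Centre of the bar's hole at its own y = -155 mm, at the level of its underside.
- bar_end_b (a point): Centre of the bar's hole at its own y = +155 mm, at the level of its underside.
- tip_box: Bystander: blue pipette-tip box, 85 x 120 x 60 mm, standing at the left. Origin: centre of its underside.
- tube_stand: Bystander: green tube stand, 90 x 60 x 54 mm, standing at the right. Origin: centre of its underside.

How it is judged (in metres and radians):
On the way, in this order (a step that is already met when the one before it is completed fails the run):
1. the green-capped vial stands upright on the green spot, let go (angle between vial's own z axis and vertical below 0.1 rad and horizontal distance between vial and rack_place below 0.012 m and height (world z) of vial below 0.014 m and linear speed of vial below 0.03 m/s and contact force between the fingers and vial below 0.1 N), for 0.2 s.
2. both ends of the bar have snapped home (z of each of bar_end_a, bar_end_b in the frame of rack below 0.0985 m and height (world z) of bar above 0.093 m and horizontal distance between bar and rack_place below 0.006 m and angle between the y axis of bar and the y axis of rack, either way round below 0.03 rad), for 0.1 s.
At the end, for the whole second after the job is handed in: The green-capped vial stands upright (within 0.1 rad) within 15 mm of the green spot's centre; both ends of the bar are down on the pads (within 2.5 mm), over the posts; the fingers still touch the bar and press it onto the pads (more than 10 N on the pads) (all of step 2 and angle between vial's own z axis and vertical below 0.1 rad and horizontal distance between vial and rack_place below 0.015 m and height (world z) of vial below 0.014 m and contact force between bar and pads above 10 N and contact force between the fingers and bar above 2 N); the arm keeps its last pose, push and grip.
It fails at once if a blue-capped vial is tipped or shifted by more than 15 mm (angle between any of vial_a, vial_b's own z axis and vertical above 0.3 rad or distance of any of vial_a, vial_b from where it was at the start of the episode above 0.015 m).
It fails at once if the tip box or the tube stand is shifted by more than 15 mm (distance of any of tip_box, tube_stand from where it was at the start of the episode above 0.015 m).
It also fails if it takes over 72 s, if anything falls off the work surface, if the arm or the gripper's body presses on something with over 40 N, if the wrist force passes 120 N, or if a joint passes its speed limit or range.

## Working session

There is one attempt and no reset: what is moved stays moved. The work goes in short steps, Python scripts to look and compute and a tool call to move; the robot and the scene stay as the last step left them, time stands still between calls to the robot, and variables do not carry over. Pictures are saved under pics/ and viewed, about 8 in all and at most 12, crops included, and the job is handed in when it is done.

Besides the shell and the picture viewer there is one more tool, called as name([rows], argument=value, ...), one row to a line, values as JSON. move_arm: Moves the arm, as the interface text tells. Its arguments: {"type":"object","properties":{"commands":{"type":"array"},"jaw":{"type":"number"}},"required":["commands"]}

```bash
ls; mkdir -p pics
python3 - <<'E'
from plant import *
import cv2,numpy as np
print(get_obs()); print(ctrl.grip_point_offset)
for n in("scene","top","wrist"):
    p,d=snapshot(n); cv2.imwrite(f"pics/{n}0.png",p[:,:,::-1]); np.savez(f"{n}0.npz",p=p,d=d); print(n,calibration(n))
a=[cv2.imread(f"pics/{n}0.png") for n in("scene","top")]
E
```

```text
pics
{'clock': 0.0, 'joint_pos': array([ 8.78966936e+01,  2.05901647e+01,  6.34510039e-01, -2.02349168e-02,
       -7.01358796e+01, -1.65073335e+01]), 'qvel': array([-0.04696083, -0.00503051,  0.05527355, -0.04086245,  0.05667423,
       -0.02087639]), 'tau': array([-1.81729833e-03, -5.82709551e+01,  2.93066347e+01,  6.99767813e+00,
        7.04115533e-03, -1.54875320e-04]), 'tool_pos': array([0.21528037, 0.63923788, 0.22564226]), 'orientation': array([   4.76900172,   89.90650934, -103.84852896]), 'force': array([-0.67340808,  0.32030484, -0.2096331 ]), 'moment': array([ 0.03819946,  0.0118769 , -0.00045981]), 'opening': 0.0875012857710163}
0.0188
scene {'mtx': array([[418.03580081,   0.        , 283.12967555],
       [  0.        , 418.03580081, 207.27339072],
       [  0.        ,   0.        ,   1.        ]]), 'T': array([[-0.77444192, -0.39938322,  0.49064525,  1.15393161],
       [ 0.63257854, -0.47760397,  0.6097039 ,  0.73617922],
       [-0.00917139,  0.78255191,  0.62251779,  0.82007136],
       [ 0.        ,  0.        ,  0.        ,  1.        ]])}
top {'mtx': array([[414
[... 225 characters left out ...]
4212,  0.00935315, -0.00531789,  0.01289782],
       [-0.00431647,  0.10400626,  0.99456728,  1.19626648],
       [ 0.        ,  0.        ,  0.        ,  1.        ]])}
wrist {'mtx': array([[325.1922621 ,   0.        , 272.70958393],
       [  0.        , 325.1922621 , 206.46177294],
       [  0.        ,   0.        ,   1.        ]]), 'tool_from_camera': array([[-5.39649151e-04,  2.99528685e-01, -9.54087143e-01,
        -1.58411640e-01],
       [-6.44934852e-04,  9.54086979e-01,  2.99528998e-01,
         8.16264716e-02],
       [ 9.99999646e-01,  7.76964619e-04, -3.21695740e-04,
         4.19652614e-04],
       [ 0.00000000e+00,  0.00000000e+00,  0.00000000e+00,
         1.00000000e+00]])}
```

View pics/top0.png

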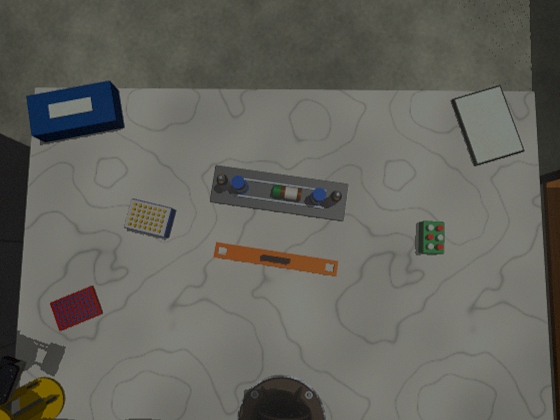

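View pics/scene0.png

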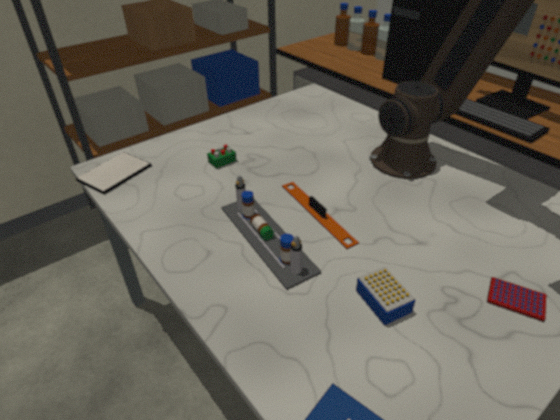

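The top view shows the rack centred near (280,193), with posts near (221,180) and (336,197). The tipped vial is near (287,193) with its cap to the left (+y), and the bar is near (276,259). The scene view shows the same layout.

```bash
cat > h.py <<'E'
import cv2,numpy as np
from scipy.spatial.transform import Rotation as R
from plant import get_obs,snapshot,calibration
def tool():
    o=get_obs(); T=np.eye(4); T[:3,:3]=R.from_euler('xyz',o['orientation'],degrees=True).as_matrix(); T[:3,3]=o['tool_pos']; return T
def cast(n,uv,z,Tt=None):
    "pixels -> points on plane height z"
    c=calibration(n); K=c['mtx']; uv=np.atleast_2d(uv).astype(float)
    xy=(uv-K[:2,2])/[K[0,0],K[1,1]]
    if n=='wrist':
        r=np.linalg.norm(xy,axis=1,keepdims=True)+1e-9
        d=np.c_[xy*np.sin(r)/r,np.cos(r)]; T=Tt@c['tool_from_camera']
    else: d=np.c_[xy,np.ones(len(xy))]; T=c['T']
    d=(d*[1,-1,-1])@T[:3,:3].T; o=T[:3,3]
    return o+d*((z-o[2])/d[:,2])[:,None]
def blobs(p,lo,hi,amin=15):
    m=cv2.inRange(cv2.cvtColor(p,cv2.COLOR_RGB2HSV),np.array(lo),np.array(hi))
    n,l,s,c=cv2.connectedComponentsWithStats(m)
    return [(c[i],s[i,4],l==i) for i in range(1,n) if s[i,4]>=amin]
E
python3 - <<'E'
from h import *
p=np.load('top0.npz')['p']
S={}
for nm,lo,hi,z in(("orange",(5,120,80),(20,255,255),.006),("blue",(100,120,40),(125,255,255),.09),("green",(45,80,30),(85,255,255),.03)):
    for c,a,m in blobs(p,lo,hi):
        if 200<c[0]<360 and 160<c[1]<290:
            r=cv2.minAreaRect(np.argwhere(m)[:,::-1].astype(np.float32)); q=cast('top',cv2.boxPoints(r),z)[:,:2]
            print(nm,c.round(1),a,cast('top',c,z)[0].round(4),'rect',q.mean(0).round(4),np.linalg.norm(q[0]-q[1]).round(3),np.linalg.norm(q[2]-q[1]).round(3)); 
            e=q[1]-q[0] if np.linalg.norm(q[0]-q[1])>np.linalg.norm(q[2]-q[1]) else q[2]-q[1]
            print('   yaw of long axis from y',np.degrees(np.arctan2(-e[0],e[1])).round(2))
            h=[g for g in cv2.findContours(m.astype(np.uint8),cv2.RETR_CCOMP,cv2.CHAIN_APPROX_NONE)[0] if 10<len(g)<60]
            for g in h: print('   contour',g.mean((0,1)).round(1),cast('top',g.mean((0,1)),.006)[0].round(4))
hsv=cv2.cvtColor(p,cv2.COLOR_RGB2HSV)
for q in((281,212),(255,207),(300,230),(262,260)): print(q,hsv[q[1],q[0]])
cv2.imwrite('pics/c.png',cv2.resize(p[150:290,195:360,::-1],None,fx=4.5,fy=4.2,interpolation=cv2.INTER_CUBIC))
print(tool().round(3))
E
```

```text
orange [275.6 258.7] 1549 [0.4408 0.0198 0.006 ] rect [0.4406 0.0205] 0.043 0.354
   yaw of long axis from y 171.66
   contour [329.1 267. ] [ 0.4188 -0.1324  0.006 ]
   contour [221.9 250.4] [0.4629 0.1736 0.006 ]
blue [237.6 181.8] 136 [0.6468 0.1242 0.09  ] rect [0.6464 0.1245] 0.035 0.033
   yaw of long axis from y -179.48
   contour [237.6 181.7] [0.6624 0.1328 0.006 ]
blue [245.6 189.1] 17 [0.6273 0.1022 0.09  ] rect [0.6277 0.103 ] 0.03 0.011
   yaw of long axis from y -115.37
   contour [245.6 189. ] [0.6412 0.1091 0.006 ]
blue [318.9 194.1] 138 [ 0.6153 -0.0954  0.09  ] rect [ 0.6156 -0.0957] 0.032 0.033
   yaw of long axis from y 89.87
   contour [318.9 194. ] [ 0.6283 -0.1038  0.006 ]
green [276.2 190.3] 84 [0.6342 0.02   0.03  ] rect [0.6337 0.0206] 0.023 0.032
   yaw of long axis from y 90.51
   contour [276.2 190.3] [0.6382 0.0202 0.006 ]
(281, 212) [30 16 94]
(255, 207) [30  8 66]
(300, 230) [ 25  13 121]
(262, 260) [ 10 128  68]
[[-0.     0.948 -0.319  0.215]
 [-0.001 -0.319 -0.948  0.639]
 [-1.     0.     0.001  0.226]
 [ 0.     0.     0.     1.   ]]
```

View pics/c.png

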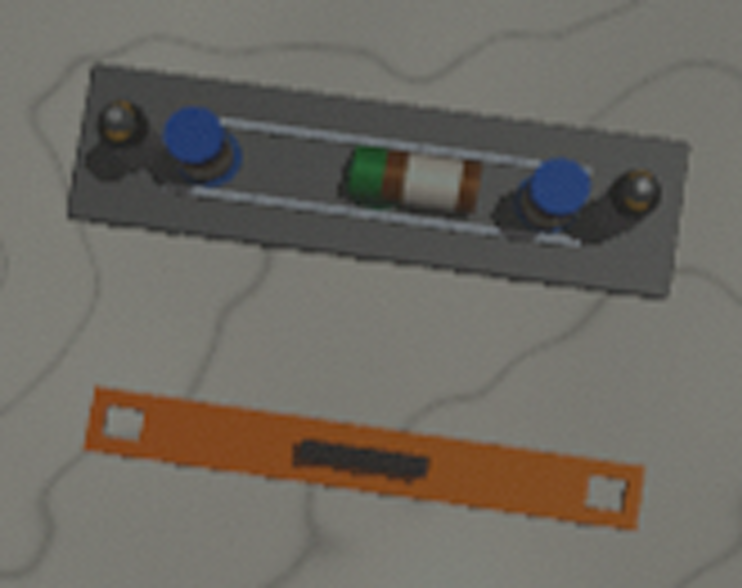

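The crop shows the vial cap at +y and the bar's holes clearly. I'll move above the rack with the jaw axis across the lane and use the wrist camera.

```bash
cat >> h.py <<'E'
def plan(target,spin=0.,n=8,T=None):
    "n rows towards target xyz with total spin (rad), from the measured pose"
    T=tool() if T is None else T; p=T[:3,3].copy(); M=T[:3,:3].copy(); step=(np.array(target)-p)/n; s=round(spin/n,4)
    rows=[]
    for i in range(n):
        t=np.round(M.T@step*100,2); rows.append([*map(float,t),s]); M=M@R.from_rotvec([s,0,0]).as_matrix()
    print(rows)
E
python3 -c "
from h import *
plan([.634,.02,.226],1.389,16)"
```

```text
[[0.0, 3.72, 2.83, 0.0868], [0.0, 3.95, 2.5, 0.0868], [0.0, 4.15, 2.15, 0.0868], [0.0, 4.32, 1.78, 0.0868], [0.0, 4.46, 1.4, 0.0868], [0.0, 4.56, 1.01, 0.0868], [0.0, 4.63, 0.61, 0.0868], [0.0, 4.67, 0.2, 0.0868], [0.0, 4.67, -0.2, 0.0868], [0.0, 4.63, -0.6, 0.0868], [0.0, 4.56, -1.0, 0.0868], [0.0, 4.46, -1.4, 0.0868], [0.0, 4.32, -1.78, 0.0868], [0.0, 4.15, -2.14, 0.0868], [0.0, 3.95, -2.5, 0.0868], [0.0, 3.72, -2.83, 0.0868]]
```

move_arm([
  [[0,3.72,2.83,0.0868],[0,3.95,2.5,0.0868],[0,4.15,2.15,0.0868],[0,4.32,1.78,0.0868],[0,4.46,1.4,0.0868],[0,4.56,1.01,0.0868],[0,4.63,0.61,0.0868],[0,4.67,0.2,0.0868]],
], jaw=8.7)

```text
clock: 0.95
tool_pos: [0.4255, 0.3283, 0.2266]
orientation: [-121.9, 90.0, 89.5]
force: [0.8, 0.5, 0.5]
opening: 0.0868
```

move_arm([
  [[0,4.67,-0.2,0.0868],[0,4.63,-0.6,0.0868],[0,4.56,-1.0,0.0868],[0,4.46,-1.4,0.0868],[0,4.32,-1.78,0.0868],[0,4.15,-2.14,0.0868],[0,3.95,-2.5,0.0868],[0,3.72,-2.83,0.0868]],
])

```text
clock: 1.75
tool_pos: [0.6349, 0.0186, 0.2264]
orientation: [-2.7, 90.0, 168.9]
force: [0.2, 1.2, -0.5]
opening: 0.0869
```

move_arm([
  [[0,0,0,0],[0,0,0,0],[0,0,0,0]],
])

```text
clock: 2.05
tool_pos: [0.6338, 0.0208, 0.2263]
orientation: [1.7, 90.0, 173.6]
force: [-1.0, 0.4, 0.4]
opening: 0.0872
```

Run:
```python
from h import *
T=tool(); p,d=snapshot('wrist'); np.savez('w1.npz',p=p,d=d,T=T); cv2.imwrite('pics/w1.png',p[:,:,::-1])
print(T.round(4),get_obs()['joint_pos'].round(1))
```

```text
[[-6.000e-04 -1.416e-01 -9.899e-01  6.338e-01]
 [ 1.000e-04 -9.899e-01  1.416e-01  2.080e-02]
 [-1.000e+00  0.000e+00  6.000e-04  2.263e-01]
 [ 0.000e+00  0.000e+00  0.000e+00  1.000e+00]] [ 19.5  16.7  -4.8  -0.  -68.5 -27.6]
```

View pics/w1.png

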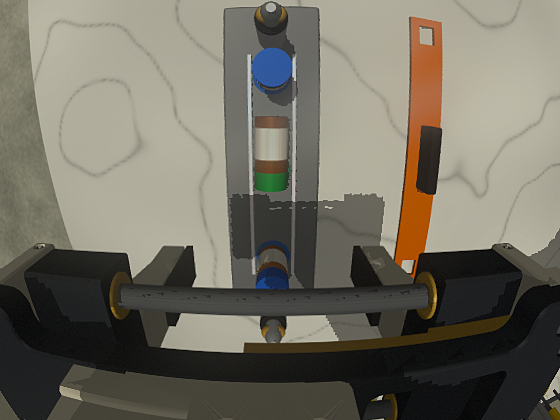

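The wrist view (image up = rack -y) shows the vial spanning rows 116–191 with its cap at rows 172–191. The rack edges are at columns ~225 and ~318, ridges at ~250 and ~294, and the far post is near (270,10).

Run:
```python
from h import *
f=np.load('w1.npz'); p,d,T=f['p'],f['d'],f['T']
hsv=cv2.cvtColor(p,cv2.COLOR_RGB2HSV).astype(int); g=cv2.cvtColor(p,cv2.COLOR_RGB2GRAY).astype(float)
g=cv2.GaussianBlur(g,(3,3),0)
dg=np.diff(g,axis=1)
L=[];Rr=[];ra=[];rb=[]
for v in range(100,190,3):
    L.append((205+np.argmin(dg[v,205:240])+.5,v)); Rr.append((305+np.argmax(dg[v,305:335])+.5,v))
    w=g[v,242:258]-g[v,242:258].min(); ra.append(((w**3*np.arange(242,258)).sum()/(w**3).sum(),v))
    w=g[v,288:302]-g[v,288:302].min(); rb.append(((w**3*np.arange(288,302)).sum()/(w**3).sum(),v))
for nm,s,z in(("L",L,.01),("R",Rr,.01),("ra",ra,.014),("rb",rb,.014)):
    P=cast('wrist',s,z,T)[:,:2]; vx,vy,x,y=cv2.fitLine(P.astype(np.float32),cv2.DIST_HUBER,0,.01,.01).ravel()
    print(nm,'yaw',np.degrees(np.arctan(-vx/vy)).round(2),'x at y=-.02:',round(float(x+(-.02-y)*vx/vy),4))
for nm,lo,hi,z in(("green",(45,80,30),(85,255,255),.046),("blue",(100,120,40),(125,255,255),.09),("or",(5,120,60),(20,255,255),.006)):
    for c,a,m in blobs(p,lo,hi,60):
        ii=np.argwhere(m)[:,::-1]; r=cv2.minAreaRect(ii.astype(np.float32)); q=cast('wrist',cv2.boxPoints(r),z,T)
        print(nm,c.round(1),a,'rows',ii[:,1].min(),ii[:,1].max(),'c',q.mean(0).round(4),'span',np.ptp(q,axis=0).round(3))
print('vial rows: underside',cast('wrist',[[271,116],[271,173],[271,191]],.028,T).round(4), cast('wrist',[[271,172.5]],.046,T).round(4))
print('post tip',cast('wrist',[[270,6]],.128,T).round(4))
print('col 271 hsv', [(v,*hsv[v,271]) for v in range(112,120)])
# depth map check of vial top
print(d[140,271],d[181,271],d[140,240])
```

```text
L yaw -7.75 x at y=-.02: 0.6843
R yaw -7.79 x at y=-.02: 0.5737
ra yaw -8.14 x at y=-.02: 0.6546
rb yaw -7.77 x at y=-.02: 0.6036
green [270.3 181.8] 570 rows 171 191 c [0.6356 0.0163 0.046 ] span [0.036 0.026 0.   ]
blue [271.1  67.7] 1314 rows 48 92 c [ 0.6189 -0.0971  0.09  ] span [0.047 0.047 0.   ]
blue [274.6 247.6] 170 rows 241 262 c [0.6416 0.0771 0.09  ] span [0.037 0.03  0.   ]
blue [271.9 279.1] 591 rows 268 288 c [0.6472 0.1084 0.09  ] span [0.036 0.029 0.   ]
or [258.8  15. ] 68 rows 7 22 c [ 0.6222 -0.1723  0.006 ] span [0.009 0.021 0.   ]
or [282.3  14.5] 60 rows 6 22 c [ 0.5956 -0.169   0.006 ] span [0.014 0.022 0.   ]
or [419.3 140.2] 5997 rows 17 278 c [0.435 0.017 0.006] span [0.102 0.359 0.   ]
or [270.9 166.9] 306 rows 161 173 c [0.6341 0.0086 0.006 ] span [0.035 0.019 0.   ]
or [268.3 265.7] 88 rows 262 274 c [0.6571 0.1385 0.006 ] span [0.033 0.017 0.   ]
or [113.4 283.6] 76 rows 272 298 c [0.8897 0.1435 0.006 ] span [0.042 0.047 0.   ]
or [425.2 277.1] 78 rows 272 283 c [0.4355 0.1953 0.006 ] span [0.025 0.028 0.   ]
or [366.6 343.3] 128 rows 338 349 c [0.5213 0.3022 0.006 ] span [0.058 0.03  0.   ]
or [293.6 347.2] 643 rows 341 352 c [0.6329 0.2881 0.006 ] span [0.166 0.046 0.   ]
vial rows: underside [[ 0.6253 -0.0515  0.028 ]
 [ 0.6344  0.0113  0.028 ]
 [ 0.6374  0.0319  0.028 ]] [[0.6337 0.0072 0.046 ]]
post tip [[ 0.6125 -0.1427  0.128 ]]
col 271 hsv [(112, np.int64(30), np.int64(14), np.int64(110)), (113, np.int64(30), np.int64(14), np.int64(110)), (114, np.int64(30), np.int64(12), np.int64(110)), (115, np.int64(48), np.int64(11), np.int64(115)), (116, np.int64(16), np.int64(34), np.int64(83)), (117, np.int64(14), np.int64(122), np.int64(130)), (118, np.int64(12), np.int64(118), np.int64(128)), (119, np.int64(13), np.int64(115), np.int64(126))]
0.33333966 0.3479793 0.36848605
```

move_arm([
  [[4.0,0.3,-0.1,0],[4.0,0,0,0],[4.0,0,0,0],[4.0,0,0,0],[2.5,0,0,0],[1.5,0,0,0],[0.7,0,0,0],[0.2,0,0,0]],
], jaw=6.5)

```text
clock: 2.9
tool_pos: [0.6344, 0.0183, 0.0174]
orientation: [28.1, 90.0, -160.0]
force: [0.2, -0.6, -0.1]
opening: 0.065
```

move_arm([
  [[0,0,0,0],[0,0,0,0],[0,0,0,0]],
])

```text
clock: 3.2
tool_pos: [0.6354, 0.0175, 0.0187]
orientation: [-155.7, 89.9, 16.2]
force: [0.3, 0.1, -0.1]
opening: 0.0652
```

move_arm([
  [[0,0,0,0],[0,0,0,0],[0,0,0,0],[0,0,0,0],[0,0,0,0],[0,0,0,0]],
], jaw=3.5)

```text
clock: 3.8
tool_pos: [0.6348, 0.0172, 0.0175]
orientation: [39.5, 90.0, -148.6]
force: [1.0, 0.1, 0.2]
opening: 0.0356
```

move_arm([
  [[-0.45,0.12,0,0],[-0.45,0.16,0,0],[-0.45,0.2,0,0],[-0.4,0.22,0,0],[-0.4,0.25,0,0],[-0.4,0.28,0,0],[-0.4,0.3,0,0],[-0.3,0.28,0,0]],
])

```text
clock: 4.6
tool_pos: [0.6322, -0.0009, 0.0505]
orientation: [-162.5, 90.0, 9.3]
force: [0.4, 0.1, -1.1]
opening: 0.0353
```

Run:
```python
from h import *
T=tool(); p,d=snapshot('wrist');q,e=snapshot('scene'); np.savez('w2.npz',p=p,d=d,T=T)
a=cv2.resize(p[60:360,130:430,::-1],(400,400)); b=cv2.resize(q[160:310,190:340,::-1],(400,400),interpolation=cv2.INTER_CUBIC); cv2.imwrite('pics/m2.png',np.hstack([a,b]))
print(T.round(4)[:3,3],get_obs()['force'])
```

```text
[ 0.6322 -0.0009  0.0505] [-0.28187558  1.19807354 -1.34322685]
```

View pics/m2.png

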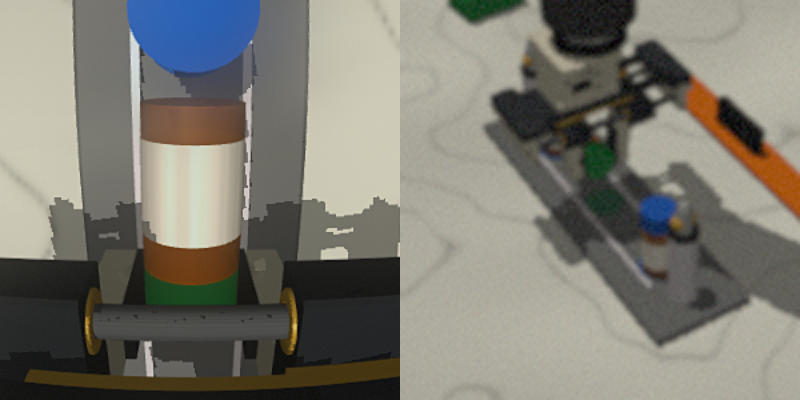

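The vial is lifted but still horizontal in the grip, so the grip is stiff. I'll ease the jaw bit by bit so it swings under its own weight, tracking the tilt by depth.

```bash
cat > tilt.py <<'E'
from h import *
T=tool(); p,d=snapshot('wrist'); c=calibration('wrist'); K=c['mtx']; o=get_obs()
v=np.arange(60,290); P=[]
for u in (271,274,277):
    xy=(np.c_[np.full(len(v),u),v]-K[:2,2])/K[0,0]; r=np.linalg.norm(xy,axis=1,keepdims=True)+1e-9
    ray=np.c_[xy*np.tan(r)/r,np.ones(len(v))]*[1,-1,-1]
    X=np.c_[ray*d[v,u][:,None],np.ones(len(v))]@(T@c['tool_from_camera']).T
    P.append(X[:,:3])
P=np.median(P,axis=0); hsv=cv2.cvtColor(p,cv2.COLOR_RGB2HSV)[v,274].astype(int)
up=np.array([.1387,.9903,0])
for i in range(0,len(v),8): print(v[i],'y',round((P[i]-[.634,.0144,0])@up*1000,1),'z',round(P[i,2]*1000,1),hsv[i])
print(T[:3,3].round(4),o['opening'],o['force'].round(1))
E
python3 tilt.py
```

```text
60 y -114.7 z 90.8 [108 192 179]
68 y -111.9 z 90.3 [108 189 179]
76 y -109.0 z 90.2 [108 192 178]
84 y -106.0 z 90.8 [108 191 178]
92 y -103.1 z 90.3 [109 188 175]
100 y -100.2 z 89.9 [108 187 172]
108 y -97.2 z 90.0 [109 176 170]
116 y -92.3 z 10.7 [112 110  95]
124 y -87.4 z 10.6 [115  33  86]
132 y -82.6 z 9.1 [116  20  91]
140 y -84.4 z 79.2 [ 11 116 132]
148 y -81.2 z 79.3 [ 11 115 129]
156 y -78.0 z 79.0 [ 12 129 132]
164 y -74.5 z 78.2 [ 13 142 133]
172 y -71.3 z 79.1 [ 39  23 213]
180 y -68.0 z 78.9 [ 39  24 216]
188 y -64.8 z 79.3 [ 40  25 218]
196 y -61.2 z 79.6 [ 41  25 218]
204 y -57.8 z 79.8 [ 41  26 218]
212 y -55.1 z 81.2 [ 42  23 218]
220 y -51.0 z 80.2 [ 41  24 219]
228 y -47.0 z 79.3 [ 40  25 218]
236 y -43.6 z 79.8 [ 41  24 217]
244 y -39.5 z 79.2 [ 43  22 221]
252 y -35.5 z 79.2 [ 13 192 113]
260 y -32.2 z 79.5 [ 14 202 111]
268 y -27.9 z 79.8 [ 13 204 111]
276 y -23.3 z 78.9 [ 63 154  73]
284 y -19.2 z 79.5 [ 64 165  71]
[ 0.6324 -0.001   0.0506] 0.035374438058662486 [ 0.1 -0.3 -0.5]
```

move_arm([
  [[0,0,0,0],[0,0,0,0],[0,0,0,0]],
], jaw=3.56)

```text
clock: 5.05
tool_pos: [0.6321, -0.0006, 0.0498]
orientation: [25.2, 90.0, -163.0]
force: [0.7, -0.2, -0.5]
opening: 0.0357
```

```bash
python3 tilt.py | awk 'NR%4==3||NR>28'
```

```text
76 y -108.5 z 90.3 [108 195 178]
108 y -96.9 z 90.5 [109 176 170]
140 y -84.1 z 79.1 [ 10 112 134]
172 y -71.0 z 77.9 [ 40  25 214]
204 y -57.3 z 78.3 [ 39  23 218]
236 y -43.2 z 79.1 [ 41  22 217]
268 y -27.3 z 78.6 [ 14 202 111]
284 y -18.6 z 78.5 [ 65 171  73]
[ 6.321e-01 -6.000e-04  4.980e-02] 0.035653001904997345 [ 0.2  0.1 -0.2]
```

move_arm([
  [[0.7,0,0,0],[0.7,0,0,0],[0.6,0,0,0],[0,0,0,0]],
])

```text
clock: 5.5
tool_pos: [0.6313, -0.0008, 0.0285]
orientation: [20.3, 89.9, -167.9]
force: [-0.5, 0.1, -1.0]
opening: 0.0353
```

move_arm([
  [[0,0,0,0],[0,0,0,0],[0,0,0,0]],
], jaw=3.59)

```text
clock: 5.8
tool_pos: [0.6324, -0.0006, 0.0304]
orientation: [-163.1, 90.0, 8.7]
force: [-0.5, -0.4, -0.8]
opening: 0.0361
```

```bash
python3 tilt.py | awk 'NR%4==3||NR>28'
```

```text
76 y -106.6 z 89.3 [108 194 184]
108 y -96.9 z 90.2 [109 175 175]
140 y -82.7 z 45.4 [ 12 109 150]
172 y -69.1 z 49.3 [ 43  14 220]
204 y -55.0 z 51.2 [ 44  13 222]
236 y -41.0 z 54.1 [ 14 223 127]
268 y -25.9 z 56.7 [ 63 164  76]
284 y -18.6 z 58.6 [ 64 167  75]
[ 6.324e-01 -6.000e-04  3.040e-02] 0.035813761569672406 [-0.3 -0.2 -0.8]
```

move_arm([
  [[-0.35,0.17,0,0],[-0.35,0.19,0,0],[-0.33,0.21,0,0],[-0.31,0.23,0,0],[-0.29,0.25,0,0],[-0.27,0.26,0,0],[-0.24,0.27,0,0],[-0.22,0.28,0,0]],
])

```text
clock: 6.65
tool_pos: [0.6296, -0.0192, 0.0539]
orientation: [-140.1, 90.0, 31.7]
force: [0.2, 0.9, -0.7]
opening: 0.0357
```

```bash
python3 tilt.py | awk 'NR%2==1||NR>28'
```

```text
60 y -133.8 z 90.0 [108 191 179]
76 y -127.7 z 90.1 [108 189 179]
92 y -121.7 z 89.9 [109 185 178]
108 y -115.7 z 90.6 [108 181 173]
124 y -109.7 z 90.5 [110 159 170]
140 y -103.5 z 90.1 [111 137 167]
156 y -91.4 z 49.5 [ 40  20 196]
172 y -84.1 z 53.3 [ 42  21 214]
188 y -76.7 z 57.9 [ 41  22 218]
204 y -69.9 z 62.1 [ 41  23 218]
220 y -63.4 z 66.5 [ 45  23 224]
236 y -56.4 z 69.8 [ 14 192 118]
252 y -50.1 z 74.6 [ 66 176  77]
268 y -43.7 z 78.2 [ 64 165  74]
284 y -37.0 z 81.8 [ 65 190  74]
[ 0.6296 -0.0192  0.0539] 0.03573935501628302 [ 0.4 -0.3 -0.8]
```

The bottom end is close to vial_a, so I'll move back towards +y while lifting.

move_arm([
  [[0,-0.4,0,0],[0,-0.6,0,0],[-0.2,-0.8,0,0],[-0.2,-0.8,0,0],[-0.2,-0.8,0,0],[-0.3,-0.6,0,0],[-0.3,-0.4,0,0],[-0.3,-0.2,0,0]],
])

```text
clock: 7.5
tool_pos: [0.6362, 0.0271, 0.069]
orientation: [-151.2, 90.0, 20.6]
force: [-1.0, -0.8, -1.4]
opening: 0.0361
```

```bash
python3 tilt.py | awk 'NR%2==1||NR>28'
```

```text
60 y -101.0 z 11.0 [107 164  87]
76 y -90.2 z 10.5 [30 11 67]
92 y -79.5 z 9.9 [ 30  14 109]
108 y -68.8 z 10.3 [ 26  16 110]
124 y -58.2 z 11.2 [ 23  18 112]
140 y -47.5 z 10.5 [ 23  18 113]
156 y -39.7 z 31.7 [ 12 127 114]
172 y -32.4 z 43.4 [ 22  35 192]
188 y -25.3 z 53.6 [ 22  34 195]
204 y -18.7 z 63.2 [ 23  35 195]
220 y -12.9 z 71.2 [ 13 183 110]
236 y -7.1 z 78.5 [ 13 199 110]
252 y -2.3 z 87.2 [ 63 166  69]
268 y 2.4 z 94.0 [ 65 179  67]
284 y 13.4 z 90.6 [ 67 202  62]
[0.6362 0.0271 0.069 ] 0.03620907507021933 [ 0.1 -0.   0.3]
```

move_arm([
  [[-0.15,0.25,0,0],[-0.12,0.3,0,0],[-0.1,0.35,0,0],[-0.06,0.35,0,0],[-0.04,0.35,0,0],[-0.02,0.35,0,0],[0,0.3,0,0],[0,0.2,0,0]],
])

```text
clock: 8.35
tool_pos: [0.6326, 0.0019, 0.0736]
orientation: [-179.0, 90.0, -7.2]
force: [0.6, -0.2, 0.2]
opening: 0.0359
```

```bash
python3 tilt.py | awk 'NR>8'
```

```text
124 y -83.4 z 10.7 [ 90   2 113]
132 y -78.0 z 10.7 [ 20   7 113]
140 y -72.4 z 10.2 [ 38   9 114]
148 y -66.9 z 10.1 [ 21  15 116]
156 y -61.2 z 9.9 [ 26  16 115]
164 y -55.8 z 10.4 [ 30  16 114]
172 y -50.0 z 9.8 [ 35  14 113]
180 y -44.3 z 10.1 [ 26  15 116]
188 y -42.5 z 25.4 [ 12 154  83]
196 y -39.9 z 36.5 [ 26  34 149]
204 y -37.8 z 46.3 [ 21  34 149]
212 y -36.1 z 55.9 [ 21  34 149]
220 y -33.8 z 63.3 [ 14 177  91]
228 y -32.1 z 71.9 [ 14 173  87]
236 y -30.8 z 79.1 [ 64 174  82]
244 y -29.2 z 85.2 [ 64 166  60]
252 y -27.6 z 91.4 [ 62 163  61]
260 y -25.5 z 95.7 [ 65 181  69]
268 y -20.8 z 94.8 [ 67 195  68]
276 y -15.3 z 92.9 [ 66 200  69]
284 y -10.5 z 92.6 [ 65 188  69]
[0.6326 0.0019 0.0736] 0.03611282682344387 [ 0.  -0.6  0.4]
```

move_arm([
  [[0,0.3,0,0],[0,0.3,0,0],[0.03,0.3,0,0],[0.04,0.3,0,0],[0.05,0.2,0,0],[0.05,0.15,0,0],[0.05,0.05,0,0],[0,0,0,0]],
])

```text
clock: 9.2
tool_pos: [0.6304, -0.0136, 0.0715]
orientation: [-165.3, 90.0, 6.5]
force: [-0.9, 0.8, 1.3]
opening: 0.0361
```

```bash
python3 tilt.py | awk 'NR>12'
```

```text
156 y -77.2 z 10.0 [ 36  11 116]
164 y -71.9 z 10.7 [ 30  11 115]
172 y -66.3 z 9.8 [ 26  15 116]
180 y -60.5 z 9.8 [ 26  16 115]
188 y -54.8 z 10.4 [ 26  15 116]
196 y -49.0 z 10.5 [ 20  20 115]
204 y -45.1 z 16.3 [ 14 157  70]
212 y -45.1 z 34.1 [ 26  32 118]
220 y -45.3 z 49.7 [ 23  37 118]
228 y -45.0 z 61.9 [ 15 146  82]
236 y -45.1 z 73.5 [ 67 182  66]
244 y -45.1 z 83.9 [ 64 155  56]
252 y -43.9 z 90.6 [ 67 185  73]
260 y -39.6 z 90.0 [ 67 189  73]
268 y -35.1 z 90.1 [ 66 184  72]
276 y -30.7 z 90.6 [ 67 211  70]
284 y -26.0 z 90.2 [ 67 201  71]
[ 0.6304 -0.0136  0.0715] 0.03615275577430688 [-0.   0.   1.2]
```

Upright. Now a firm grip, and I'll compute the rack centre better from the top view.

Run:
```python
from h import *
f=np.load('top0.npz'); p,d=f['p'],f['d']
q=np.array([(95,65),(690,145),(667,297),(70,217)])/[4.5,4.2]+[195,150]
P=cast('top',q,.01); print(P.round(4),P.mean(0).round(4))
e=P[0]-P[1]; print(np.degrees(np.arctan2(-e[0],e[1])),np.linalg.norm(e))
# posts by top depth: points with z>0.1
c=calibration('top'); K=c['mtx']; v,u=np.mgrid[165:225,200:355]
X=np.stack([(u-K[0,2])/K[0,0],-(v-K[1,2])/K[0,0],-np.ones_like(u)],-1)*d[v,u][...,None]
X=X@c['T'][:3,:3].T+c['T'][:3,3]
g=np.load('w1.npz'); 
for s in(X[...,1]>.14,X[...,1]<-.11):
    m=s&(X[...,2]>.1); print('pin',m.sum(),X[m].mean(0).round(4)); m=s&(X[...,2]>.12);print('tip',m.sum(),X[m].mean(0).round(4))
for s in(abs(X[...,1]-.125)<.03,abs(X[...,1]+.095)<.03):
    m=s&(abs(X[...,2]-.09)<.006); print('cap',m.sum(),X[m].mean(0).round(4))
```

```text
[[ 0.7089  0.1958  0.01  ]
 [ 0.6562 -0.1884  0.01  ]
 [ 0.551  -0.1729  0.01  ]
 [ 0.6025  0.2092  0.01  ]] [0.6297 0.0109 0.01  ]
-7.805591416283021 0.387805376283132
pin 55 [0.6515 0.1649 0.1189]
tip 25 [0.6532 0.166  0.1254]
pin 59 [ 0.6107 -0.139   0.118 ]
tip 31 [ 0.6111 -0.1399  0.1248]
cap 140 [0.6489 0.1243 0.0897]
cap 142 [ 0.6169 -0.0961  0.0899]
```

move_arm([
  [[0,0,0,0],[0,0,0,0],[0,0,0,0],[0,0,0,0]],
], jaw=3.4)

```text
clock: 9.65
tool_pos: [0.6304, -0.0136, 0.0715]
orientation: [165.3, 90.0, -22.9]
force: [-0.5, -0.9, 3.2]
opening: 0.0351
```

move_arm([
  [[-0.4,0,0,0],[-0.2,-0.25,0,0],[0,-0.6,0,0],[0,-0.7,0,0],[0,-0.6,0,0],[0,-0.4,0,0],[0.2,0,0,0],[0.2,0,0,0]],
])

```text
clock: 10.45
tool_pos: [0.6339, 0.0118, 0.0731]
orientation: [12.3, 90.0, -175.9]
force: [0.3, -0.4, -0.7]
opening: 0.0351
```

move_arm([
  [[0.1,0,0,0],[0.1,0,0,0],[0,0,0,0]],
])

```text
clock: 10.75
tool_pos: [0.6339, 0.0114, 0.0715]
orientation: [85.9, 90.0, -102.3]
force: [-0.9, -0.2, 1.3]
opening: 0.035
```

```bash
python3 tilt.py | awk 'NR>15'
```

```text
180 y -35.2 z 10.3 [ 34  18 112]
188 y -29.3 z 9.7 [ 25  14 109]
196 y -23.9 z 11.0 [ 70 133  88]
204 y -19.6 z 15.9 [ 16 150  68]
212 y -19.6 z 34.1 [ 25  37 118]
220 y -19.8 z 49.6 [ 23  36 119]
228 y -19.5 z 60.8 [ 15 168  70]
236 y -19.5 z 73.6 [ 64 169  68]
244 y -19.5 z 83.3 [ 63 162  55]
252 y -18.2 z 90.0 [ 67 191  72]
260 y -14.3 z 90.8 [ 68 184  65]
268 y -9.7 z 90.4 [ 67 186  74]
276 y -5.5 z 90.4 [ 68 215  70]
284 y -1.0 z 90.4 [ 66 198  72]
[0.6339 0.0114 0.0715] 0.035053114955682745 [-0.7  0.3  0.8]
```

move_arm([
  [[0,0,0,0],[0,0,0,0],[0,0,0,0],[0,0,0,0]],
], jaw=4.4)

```text
clock: 11.2
tool_pos: [0.634, 0.0116, 0.0713]
orientation: [-178.9, 90.0, -7.0]
force: [-0.9, 0.5, -0.2]
opening: 0.0441
```

move_arm([
  [[-0.5,0,0,0],[-1,0,0,0],[-2,0,0,0],[-3,0,0,0],[-4,0,0,0],[-4,0,0,0],[-3,3,0,0],[0,3,0,0]],
])

```text
clock: 12.0
tool_pos: [0.6278, -0.0479, 0.2532]
orientation: [-169.4, 89.4, 2.6]
force: [0.1, 0.2, -0.4]
opening: 0.0439
```

move_arm([
  [[0,0,0,0],[0,0,0,0]],
])

```text
clock: 12.2
tool_pos: [0.6253, -0.0484, 0.2474]
orientation: [-156.1, 89.9, 15.6]
force: [0.5, -0.3, 0.2]
opening: 0.044
```

Run:
```python
from h import *
T=tool(); p,d=snapshot('wrist'); np.savez('w3.npz',p=p,d=d,T=T); q,e=snapshot('top')
a=cv2.resize(p[:,:,::-1],(533,400)); b=cv2.resize(q[160:280,200:280,::-1],(267,400),interpolation=cv2.INTER_CUBIC); cv2.imwrite('pics/m3.png',np.hstack([a,b]))
print(T.round(4),get_obs()['joint_pos'].round(1))
```

```text
[[ 1.300e-03 -1.436e-01 -9.896e-01  6.253e-01]
 [ 4.000e-04 -9.896e-01  1.436e-01 -4.840e-02]
 [-1.000e+00 -5.000e-04 -1.200e-03  2.474e-01]
 [ 0.000e+00  0.000e+00  0.000e+00  1.000e+00]] [ 13.5  15.4  -4.   -0.  -70.6 -21.6]
```

View pics/m3.png

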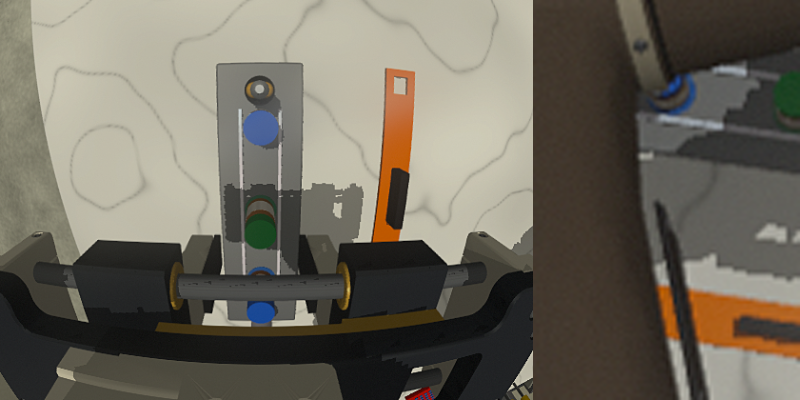

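```bash
cat >> h.py <<'E'
def cloud(n,p,d,T=None):
    c=calibration(n); K=c['mtx']; v,u=np.mgrid[:420,:560]
    xy=np.stack([(u-K[0,2])/K[0,0],(v-K[1,2])/K[0,0]],-1)
    if n=='wrist': r=np.linalg.norm(xy,axis=-1,keepdims=True)+1e-9; xy=xy*np.tan(np.minimum(r,1.5))/r; M=T@c['tool_from_camera']
    else: M=c['T']
    X=np.concatenate([xy*[1,-1],-np.ones((420,560,1))],-1)*d[...,None]
    return X@M[:3,:3].T+M[:3,3]
E
python3 - <<'E'
from h import *
f=np.load('w3.npz'); p,d,T=f['p'],f['d'],f['T']; X=cloud('wrist',p,d,T); x,y,z=X[...,0],X[...,1],X[...,2]
N=lambda s:X[s].mean(0).round(4)
A=(abs(y+.14)<.03)&(abs(x-.61)<.03)
for lo,hi in((.12,.135),(.126,.13),(.1,.135),(.092,.099)): m=A&(z>lo)&(z<hi); print('pin',lo,m.sum(),N(m) if m.any() else '')
m=A&(z>.12); rows=np.argwhere(m); print('px',rows.min(0),rows.max(0),rows.mean(0).round(1)); c=rows.mean(0)[::-1]; print('cast tip',cast('wrist',c,.126,T).round(4))
hsv=cv2.cvtColor(p,cv2.COLOR_RGB2HSV)
g=(hsv[...,0]>45)&(hsv[...,0]<85)&(hsv[...,1]>80)&(abs(z-.09)<.004)&(abs(y-.015)<.04); print('vial',g.sum(),N(g))
b=(hsv[...,0]>100)&(hsv[...,0]<125)&(hsv[...,1]>100)&(abs(z-.09)<.004)&(y<0); print('vial_a',b.sum(),N(b))
# rack outline
gr=cv2.GaussianBlur(cv2.cvtColor(p,cv2.COLOR_RGB2GRAY).astype(float),(3,3),0); 
dg=np.diff(gr,axis=1); L=[(215+np.argmin(dg[v,215:245])+.5,v) for v in range(75,190,3)]; Rr=[(300+np.argmax(dg[v,300:330])+.5,v) for v in range(75,190,3)]
for s in(L,Rr):
    P=cast('wrist',s,.01,T)[:,:2].astype(np.float32); vx,vy,a,q=cv2.fitLine(P,cv2.DIST_HUBER,0,.01,.01).ravel(); print('edge yaw',np.degrees(np.arctan(-vx/vy)),'x at y=-.14',a+(-.14-q)*vx/vy,'y=0',a-q*vx/vy)
dv=np.diff(gr,axis=0); E=[(u,55+np.argmin(dv[55:85,u])+.5) for u in range(235,312,4)]; P=cast('wrist',E,.01,T); print('end edge',np.median(P,0).round(4))
# bar
o=(hsv[...,0]>4)&(hsv[...,0]<21)&(hsv[...,1]>120)&(z<.012)&(z>0)&(x<.5)
mm=o.astype(np.uint8); mm=cv2.morphologyEx(mm,cv2.MORPH_OPEN,np.ones((3,3)))
P=cast('wrist',np.argwhere(mm)[:,::-1],.006,T)
r=cv2.minAreaRect(P[:,:2].astype(np.float32)); print('bar rect',r)
for g in cv2.findContours(mm,cv2.RETR_CCOMP,cv2.CHAIN_APPROX_NONE)[0]:
    if 10<len(g)<90: q=g.mean((0,1)); print('contour',len(g),q,cast('wrist',q,.006,T).round(4))
k=(z>.033)&(z<.046)&(abs(x-.44)<.05)&(abs(y)<.1); print('rib',k.sum(),N(k), X[k].min(0).round(3),X[k].max(0).round(3))
E
```

```text
pin 0.12 258 [ 0.6124 -0.1414  0.1251]
pin 0.126 113 [ 0.6125 -0.1419  0.1278]
pin 0.1 447 [ 0.6121 -0.1414  0.1204]
pin 0.092 344 [ 0.6123 -0.1404  0.0962]
px [0 0] [419 559] [192.2 273.5]
cast tip [[ 0.6239 -0.0556  0.126 ]]
vial 843 [0.634  0.0112 0.0902]
vial_a 1045 [ 0.6167 -0.1041  0.0903]
edge yaw -7.7031255 x at y=-.14 0.66813916 y=0 0.6870757
edge yaw -8.093792 x at y=-.14 0.55681306 y=0 0.57672256
end edge [ 0.606  -0.1816  0.01  ]
bar rect ((0.43626049160957336, -0.032009243965148926), (0.2510392665863037, 0.046257104724645615), 81.5615463256836)
contour 67 [420.13432836  90.        ] [[ 0.4212 -0.1337  0.006 ]]
rib 664 [0.4443 0.0162 0.0394] [ 0.431 -0.021  0.033] [0.456 0.058 0.042]
```

Vial stands within about 1 mm of the spot estimate. vial_a seems to have shifted ~7 mm, which is inside the limit. Now the bar.

Run:
```python
from h import *
f=np.load('w1.npz'); X=cloud('wrist',f['p'],f['d'],f['T']); hsv=cv2.cvtColor(f['p'],cv2.COLOR_RGB2HSV)
b=(hsv[...,0]>100)&(hsv[...,0]<125)&(hsv[...,1]>100)&(abs(X[...,2]-.09)<.004)&(X[...,1]<0); print('vial_a at start',X[b].mean(0).round(4))
plan([.4437,.0195,.13],0,7)
```

```text
vial_a at start [ 0.6177 -0.0972  0.0903]
[[1.66, -0.58, 2.71, 0.0], [1.66, -0.58, 2.71, 0.0], [1.66, -0.58, 2.71, 0.0], [1.66, -0.58, 2.71, 0.0], [1.66, -0.58, 2.71, 0.0], [1.66, -0.58, 2.71, 0.0], [1.66, -0.58, 2.71, 0.0]]
```

move_arm([
  [[0.5,-0.58,2.71,0],[1.5,-0.58,2.71,0],[2,-0.58,2.71,0],[2,-0.58,2.71,0],[2,-0.58,2.71,0],[2,-0.58,2.71,0],[1.6,-0.58,2.71,0],[0,0,0,0]],
], jaw=4.4)

```text
clock: 13.1
tool_pos: [0.4392, 0.0197, 0.1283]
orientation: [21.2, 89.7, -166.9]
force: [0.4, -0.5, 0.2]
opening: 0.044
```

move_arm([
  [[0,0,0,0],[0,0,0,0]],
])

```text
clock: 13.3
tool_pos: [0.4446, 0.0201, 0.131]
orientation: [-162.5, 89.9, 9.4]
force: [0.3, -0.2, -0.3]
opening: 0.0439
```

```bash
cat > bar.py <<'E'
from h import *
import sys
T=tool(); p,d=snapshot('wrist'); np.savez('w4.npz',p=p,d=d,T=T); X=cloud('wrist',p,d,T); zb=float(sys.argv[1])
t=(X-T[:3,3])@T[:3,:3]  # tool frame
k=(abs(X[...,2]-zb-.04)<.004)&(abs(t[...,2])<.015)&(t[...,1]<.06); q=t[k]
if len(q): print('rib top',k.sum(),'tool y',q[:,1].min().round(4),q[:,1].max().round(4),'tool z med',np.median(q[:,2]).round(4), 'fit slope',np.polyfit(q[:,1],q[:,2],1).round(4))
hsv=cv2.cvtColor(p,cv2.COLOR_RGB2HSV); mm=((hsv[...,0]>4)&(hsv[...,0]<21)&(hsv[...,1]>120)&(abs(t[...,2])<.05)&(t[...,1]>.02)&(t[...,1]<.2)).astype(np.uint8)
mm=cv2.morphologyEx(mm,cv2.MORPH_OPEN,np.ones((3,3)))
for g in cv2.findContours(mm,cv2.RETR_CCOMP,cv2.CHAIN_APPROX_NONE)[0]:
    if 30<len(g)<200: c=g.mean((0,1)); w=cast('wrist',c,zb+.006,T); print('contour',len(g),c.round(1),w.round(4),'tool',((w-T[:3,3])@T[:3,:3]).round(4))
ii=np.argwhere(mm); P=cast('wrist',ii[:,::-1],zb+.006,T); P=(P-T[:3,3])@T[:3,:3]
for a in np.arange(.05,.17,.02):
    s=P[abs(P[:,1]-a)<.004]
    if len(s): print('edges at',a.round(2),s[:,2].min().round(4),s[:,2].max().round(4),'mid',((s[:,2].min()+s[:,2].max())/2).round(4))
print(T.round(4),get_obs()['opening'],get_obs()['force'].round(1))
cv2.imwrite(sys.argv[2],p[:,:,::-1])
E
python3 bar.py 0 pics/m4.png
```

```text
rib top 1586 tool y -0.0381 0.0418 tool z med 0.0017 fit slope [0.0028 0.0016]
contour 155 [263.3 347.8] [[0.4805 0.1929 0.006 ]] tool [[ 0.125  -0.1761 -0.011 ]]
contour 33 [232.8 346.3] [[0.5149 0.1866 0.006 ]] tool [[ 0.1251 -0.1747 -0.046 ]]
contour 99 [275.6  24.3] [[ 0.4202 -0.1342  0.006 ]] tool [[0.1249 0.1562 0.0024]]
edges at 0.05 -0.0191 0.0238 mid 0.0023
edges at 0.07 -0.0198 0.0235 mid 0.0019
edges at 0.09 -0.0196 0.0233 mid 0.0019
edges at 0.11 -0.0195 0.0241 mid 0.0023
edges at 0.13 -0.0194 0.0241 mid 0.0023
edges at 0.15 -0.0195 0.0242 mid 0.0023
[[ 1.200e-03 -1.412e-01 -9.900e-01  4.446e-01]
 [ 2.000e-04 -9.900e-01  1.412e-01  2.010e-02]
 [-1.000e+00 -4.000e-04 -1.200e-03  1.310e-01]
 [ 0.000e+00  0.000e+00  0.000e+00  1.000e+00]] 0.04386995163699019 [ 0.1 -0.1 -0.4]
```

move_arm([
  [[2.5,0.15,0.2,0],[3,0,0,0],[3,0,0,0],[2,0,0,0],[1.2,0,0,0],[0.5,0,0,0],[0.1,0,0,0],[0,0,0,0]],
])

```text
clock: 14.15
tool_pos: [0.4419, 0.0183, 0.0077]
orientation: [-153.9, 90.0, 17.9]
force: [-0.2, -0.1, -0.9]
opening: 0.0442
```

move_arm([
  [[0,0,0,0],[0,0,0,0],[0,0,0,0],[0,0,0,0],[0,0,0,0],[0,0,0,0],[0,0,0,0]],
], jaw=0.8)

```text
clock: 14.85
tool_pos: [0.4415, 0.0184, 0.0076]
orientation: [-152.5, 90.0, 19.3]
force: [-1.2, 0.1, 5.5]
opening: 0.014
```

move_arm([
  [[-0.5,0,0,0],[-1.5,0,0,0],[-3,0,0,0],[-4,0,0,0],[-4,0,0,0],[-3,0,0,0],[-2,0,0,0],[0,0,0,0]],
])

```text
clock: 15.65
tool_pos: [0.4426, 0.0187, 0.1903]
orientation: [-149.6, 89.7, 22.2]
force: [0.9, 0.4, -1.0]
opening: 0.0139
```

```bash
python3 bar.py 0.178 pics/m5.png
```

```text
rib top 872 tool y -0.0304 0.0397 tool z med 0.0004 fit slope [-0.0026  0.0002]
contour 43 [122.8 339.2] [[0.5593 0.0725 0.184 ]] tool [[ 0.007  -0.0698 -0.1079]]
contour 42 [272.5 194. ] [[ 0.4375 -0.0181  0.184 ]] tool [[ 0.0062  0.0371 -0.0002]]
edges at 0.05 -0.0224 0.0227 mid 0.0002
edges at 0.07 -0.0223 0.0224 mid 0.0
edges at 0.09 -0.0225 0.0225 mid 0.0
edges at 0.11 -0.0223 0.0224 mid 0.0001
edges at 0.13 -0.0225 0.0226 mid 0.0001
[[ 0.0049 -0.142  -0.9899  0.4426]
 [ 0.002  -0.9899  0.142   0.0187]
 [-1.     -0.0027 -0.0046  0.1903]
 [ 0.      0.      0.      1.    ]] 0.013886076887394705 [-1.  -1.1 -1.9]
```

```bash
python3 -c "
from h import *
plan([.6335,.012,.19],-.005,7)"
```

```text
[[-0.02, -0.3, -2.73, -0.0007], [-0.02, -0.3, -2.73, -0.0007], [-0.02, -0.3, -2.73, -0.0007], [-0.02, -0.29, -2.73, -0.0007], [-0.02, -0.29, -2.73, -0.0007], [-0.02, -0.29, -2.73, -0.0007], [-0.02, -0.29, -2.73, -0.0007]]
```

move_arm([
  [[0,-0.3,-1.6,-0.0007],[0,-0.3,-3,-0.0007],[0,-0.3,-3.5,-0.0007],[0,-0.29,-3.5,-0.0007],[0,-0.29,-3.5,-0.0007],[0,-0.29,-2.5,-0.0007],[0,-0.29,-1.5,-0.0008],[0,0,0,0]],
])

```text
clock: 16.5
tool_pos: [0.6337, 0.0116, 0.1843]
orientation: [22.7, 89.8, -165.2]
force: [-0.8, 0.1, -1.6]
opening: 0.0138
```

move_arm([
  [[0,0,0,0],[0,0,0,0],[0,0,0,0]],
])

```text
clock: 16.8
tool_pos: [0.6325, 0.0119, 0.1874]
orientation: [-10.2, 90.0, 161.9]
force: [-0.4, -1.1, -1.4]
opening: 0.014
```

Run:
```python
from h import *
T=tool(); p,d=snapshot('wrist'); np.savez('w5.npz',p=p,d=d,T=T); q,e=snapshot('scene'); X=cloud('wrist',p,d,T)
a=cv2.resize(p[:300,140:440,::-1],(400,400)); b=cv2.resize(q[130:300,190:360,::-1],(400,400),interpolation=cv2.INTER_CUBIC); cv2.imwrite('pics/m6.png',np.hstack([a,b]))
print(T.round(4))
hsv=cv2.cvtColor(p,cv2.COLOR_RGB2HSV)
P=cast('wrist',np.argwhere((hsv[...,0]>4)&(hsv[...,0]<21)&(hsv[...,1]>120)&(X[...,2]>.17)&(X[...,1]<-.02))[:,::-1],.1875,T); t=(P-T[:3,3])@T[:3,:3]; t=t[(abs(t[:,2])<.03)]
print('bar end tool y',np.percentile(t[:,1],[1,50,99.8]).round(4))
m=(abs(X[...,1]+.14)<.02)&(abs(X[...,0]-.612)<.025)&(X[...,2]>.118)&(X[...,2]<.135); print('pin',m.sum(),X[m].mean(0).round(4) if m.any() else'')
```

```text
[[-2.000e-04 -1.372e-01 -9.905e-01  6.325e-01]
 [ 1.000e-04 -9.905e-01  1.372e-01  1.190e-02]
 [-1.000e+00 -0.000e+00  3.000e-04  1.874e-01]
 [ 0.000e+00  0.000e+00  0.000e+00  1.000e+00]]
bar end tool y [0.0222 0.0834 0.1365]
pin 0
```

View pics/m6.png

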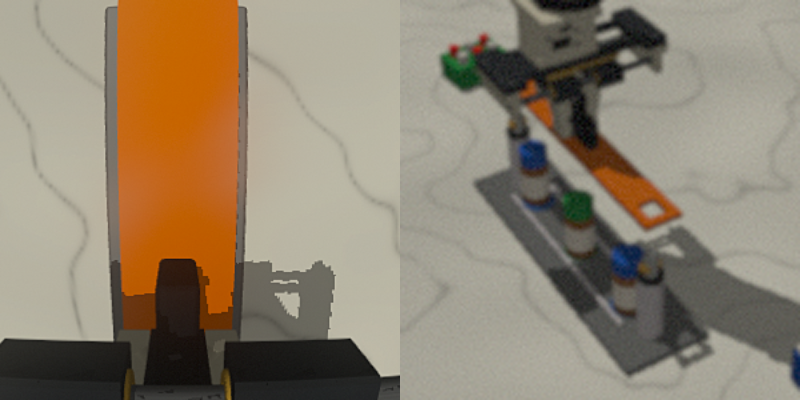

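The bar is centred over the rack in both views, so I'll lower it onto the tips.

move_arm([
  [[1,0,-0.05,0],[1.5,0,0,0],[1.5,0,0,0],[1,0,0,0],[0.6,0,0,0],[0.4,0,0,0],[0.3,0,0,0],[0,0,0,0]],
])

```text
clock: 17.7
tool_pos: [0.6338, 0.0118, 0.1243]
orientation: [-128.2, 90.0, 43.9]
force: [0.6, 0.7, -1.0]
opening: 0.0135
```

move_arm([
  [[0,0,0,0],[0,0,0,0]],
])

```text
clock: 17.9
tool_pos: [0.634, 0.0118, 0.1249]
orientation: [-161.0, 90.0, 11.1]
force: [0.3, -1.2, -1.0]
opening: 0.0136
```

Run:
```python
from h import *
T=tool(); q,e=snapshot('scene'); p,d=snapshot('wrist')
np.savez('s6.npz',q=q,e=e,p=p,d=d,T=T)
cv2.imwrite('pics/m7.png',cv2.resize(q[160:300,215:335,::-1],(600,600),interpolation=cv2.INTER_CUBIC)); print(T.round(4),get_obs()['force'].round(1),get_obs()['moment'].round(2))
```

```text
[[ 8.000e-04 -1.373e-01 -9.905e-01  6.340e-01]
 [ 2.000e-04 -9.905e-01  1.373e-01  1.180e-02]
 [-1.000e+00 -3.000e-04 -8.000e-04  1.249e-01]
 [ 0.000e+00  0.000e+00  0.000e+00  1.000e+00]] [ 0.1  0.1 -0.8] [0.1  0.02 0.  ]
```

View pics/m7.png

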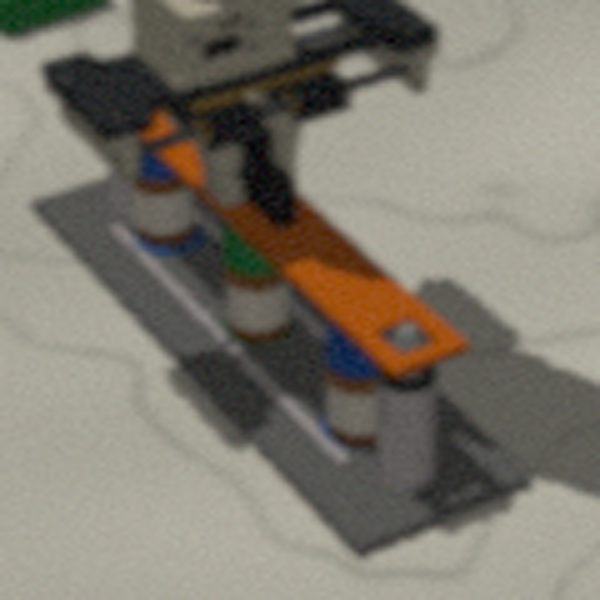

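The pin tip shows in the near hole and there is no contact force. Pressing down.

move_arm([
  [[0.2,0,0,0],[0.2,0,0,0],[0.2,0,0,0],[0.2,0,0,0],[0.2,0,0,0]],
])

```text
clock: 18.5
tool_pos: [0.6348, 0.0118, 0.1167]
orientation: [-174.8, 89.8, -2.7]
force: [-3.9, 1.1, 11.5]
opening: 0.0139
```

move_arm([
  [[0.2,0,0,0],[0.2,0,0,0],[0.2,0,0,0],[0.2,0,0,0],[0.2,0,0,0]],
])

```text
clock: 19.0
tool_pos: [0.6334, 0.0118, 0.1038]
orientation: [-1.3, 90.0, 170.8]
force: [0.2, -0.2, -0.7]
opening: 0.0137
```

```bash
cat > chk.py <<'E'
from h import *
T=tool(); p,d=snapshot('wrist'); X=cloud('wrist',p,d,T); q,e=snapshot('scene'); Y=cloud('scene',q,e); o=get_obs()
C=np.array([.6335,.012,0]); u=np.array([.137,.9906,0]); n=np.array([.9906,-.137,0])
for nm,pic,Z in(('wrist',p,X),('scene',q,Y)):
    hsv=cv2.cvtColor(pic,cv2.COLOR_RGB2HSV); m=(hsv[...,0]>4)&(hsv[...,0]<21)&(hsv[...,1]>120)&(abs((Z-C)@n)<.03)&(Z[...,2]>.093)&(Z[...,2]<.14)
    P=Z[m]; s=(P-C)@u
    print(nm,[(a,len(P[abs(s-a)<.01]),(P[abs(s-a)<.01][:,2].mean()*1000).round(1)) for a in(-.165,-.13,-.1,-.07,.07,.1,.13,.168) if (abs(s-a)<.01).sum()>5])
    g=(hsv[...,0]>45)&(hsv[...,0]<85)&(hsv[...,1]>80)&(np.linalg.norm((Z-C)[...,:2],axis=-1)<.05)&(Z[...,2]<.1); print(' green',g.sum(),Z[g].mean(0).round(4) if g.any() else '')
print(T[:3,3].round(4),o['force'].round(1),o['moment'].round(2),o['opening'],o['clock'])
cv2.imwrite('pics/end.png',cv2.resize(q[160:300,215:335,::-1],(600,600),interpolation=cv2.INTER_CUBIC))
E
python3 chk.py
```

```text
wrist [(-0.13, 2957, np.float64(102.3)), (-0.1, 3619, np.float64(102.3)), (-0.07, 3581, np.float64(102.4))]
 green 0 
scene [(-0.07, 11, np.float64(100.6)), (0.07, 79, np.float64(100.9)), (0.1, 86, np.float64(100.8)), (0.13, 74, np.float64(101.3)), (0.168, 109, np.float64(101.9))]
 green 10 [0.652  0.016  0.0758]
[0.6334 0.0118 0.1038] [ 0.1 -0.  -1. ] [0.14 0.05 0.07] 0.01383008675484968 19.1
```

Snapped home: the plate top is at ~102 mm along its length and the force has dropped. Now press firmly.

move_arm([
  [[0.15,0,0,0],[0.15,0,0,0],[0.15,0,0,0],[0,0,0,0],[0,0,0,0]],
])

```text
clock: 19.6
tool_pos: [0.6335, 0.0117, 0.1036]
orientation: [167.8, 89.9, -20.0]
force: [-13.9, 2.6, 28.5]
opening: 0.0138
```

move_arm([
  [[0,0,0.05,0],[0,0,0,0],[0,0,0,0],[0,0,0,0]],
])

```text
clock: 20.0
tool_pos: [0.6335, 0.0118, 0.1036]
orientation: [174.5, 89.9, -13.3]
force: [-11.7, 2.1, 26.5]
opening: 0.0137
```

```bash
python3 chk.py
```

```text
wrist [(-0.13, 2962, np.float64(102.2)), (-0.1, 3618, np.float64(102.2)), (-0.07, 3567, np.float64(102.2))]
 green 0 
scene [(-0.07, 10, np.float64(100.8)), (0.07, 79, np.float64(100.9)), (0.1, 85, np.float64(100.7)), (0.13, 75, np.float64(100.9)), (0.168, 102, np.float64(101.9))]
 green 11 [0.6517 0.0159 0.075 ]
[0.6335 0.0118 0.1036] [-11.8   1.5  25.9] [0.87 4.4  0.06] 0.013561899499148685 20.1
```

View pics/end.png

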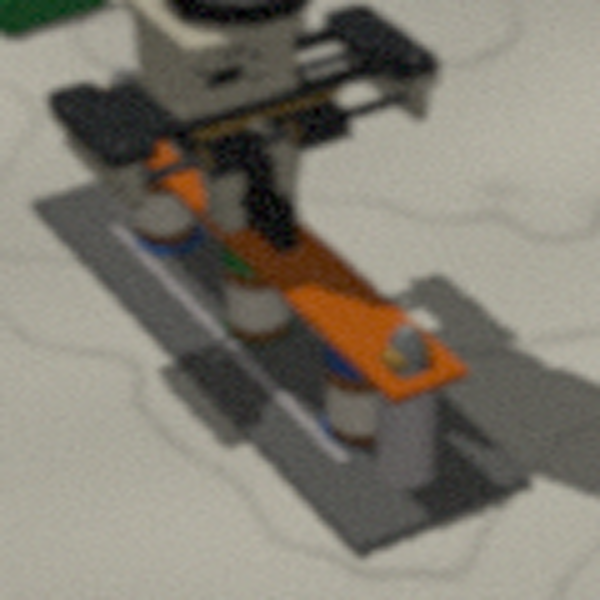

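The pin and its brass ball show above the plate at the +y end, the vials stand upright, and the downward push is steady at about 26 N. Handing in.

```bash
python3 -c "
from plant import *
print(close_job()); print(get_obs()['force'])"
```

```text
the job is handed in; nothing more can be done
None
the job is handed in; nothing more can be done
```

I stood the green-capped vial upright on the green spot and let it go. Then I pressed the clip bar over both posts until it snapped, and handed in at about 20 s while still pressing it down. The job gave no verdict, so this rests on my own checks.

**How the vial was stood up:** I eased the grip so the vial swung in the fingers, then worked it upright with its lower edge on the lane floor.

**Last checks:**
- **Vial:** it stood about 1 mm from the estimated spot centre with its cap at the full 90 mm. In the final picture it still stands under the bar, but I did not measure it again there.
- **Bar:** the force rose to at least 11 N, then fell to about zero at the snap. The wrist camera puts the plate top at 102.2 mm along the -y side, and the scene camera at 101–102 mm along the +y side. That matches the bar resting on the pads (102 mm). In the final picture the pin and ball stand clear of the plate at the +y end; the tip of the -y end is hidden.
- **Push:** steady at about 26 N downward.

**Flaws:**
- While I was raising the vial, its lower end nudged the blue-capped vial at y = -110 mm by about 7 mm. It stayed upright and inside the 15 mm limit.
- A sideways force of about 12 N on the tool remained at the end, and a small correction hardly reduced it.

I did not measure the other blue-capped vial, the tip box or the tube stand at the end. I made no move at the tip box or the tube stand.

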